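Set the windowed cell in the light path of the stone-inspection bench

TASK

Stand the cell with the clear windows in the pocket of the inspection bench's slide, under the microscope head, so that one window faces the lamp and the other the viewing tube, pressed fully down and upright, and let go of it. The slide may stand a little nearer or farther than its middle, so feel gently for the pocket's back stop; keep the cell upright all the way and leave the blank, the anvil and the jar where they are.

Things in the scene. Friction and masses are not known exactly. Their poses are not given: they have to be found in the camera images.
- cell_mid (a point): Centre, 67 mm above the underside, of the cell: square aluminium block 50 x 50 x 90 mm, upright, a 34 x 70 mm clear glass window in two opposite sides (facing its +y and -y), metal on the other two. On the lid a black upright fin handle 50 mm long (along x, flush with both ends), 12 mm thick (y), from 90 to 134 mm above the underside. z up. 0.2 to 0.45 kg.
- cell: The same cell; origin at the centre of its underside, same axes.
- bench: Inspection bench fixed to the table; origin on the table under the point seat, x away from the robot's side. Base plate 16 mm high, reaching 120 mm to -x, 170 to +x, 135 to each side. On its rails a slide carries pocket, back stop, lamp house, viewing tube and microscope head as one; it is clamped, will not give way, and stands up to 20 mm either way along x from mid-travel: where is not reported.
- seat (a point): Centre of the pocket floor if the slide were at mid-travel (bench axes), 40 mm above the table. The pocket is 53 x 53 mm (a centred cell has 1.5 mm play all round) and 16 mm deep: front lip (-x) and side walls are 16 mm high, their upper 6 mm flared outward by 2 mm (lip) and 4 mm (sides); the back wall (+x) is the tall back stop.
- stop (a point): Top middle of the back stop's straight upright front face if the slide were at mid-travel (bench axes): 60 mm above the pocket floor, 26.5 mm to +x of the pocket's centre, 70 mm wide, rigid. A cell held with its underside above the 16 mm lip and moved to +x touches it 1.5 mm beyond the pocket's centre, wherever the slide stands.
- head (a point): Front edge, at the underside, of the microscope head (upright white cylinder 70 mm dia, 100 mm tall) if the slide were at mid-travel (bench axes): 172 mm above the pocket floor, 8 mm to -x of the pocket's centre, so it overhangs most of the pocket. A gripper pointing straight down does not fit in front of it over the pocket; one leaning back to -x by 40 degrees and holding the fin a little (10 mm) to -x of its middle does.
- lamp (a point): Centre of the lamp house's opening if the slide were at mid-travel (bench axes). The light path runs from here along -y, 45 mm above the pocket floor, over the pocket's centre. Lamp house: 50 mm dia dark tube from 50 to 130 mm to +y of the pocket's centre; viewing tube (42 to 50 mm dia) likewise to -y. Their tops are 74 mm or less above the pocket floor.
- blank_mid (a point): Centre of the blank, which stays where it is: a closed metal block of the cell's size (50 x 50 x 90 mm) without windows, with a round black knob on top (30 mm dia, top 127 mm above the table). This point is 63.5 mm above its underside.
- anvil: Small steel bench anvil, about 115 x 50 mm, 60 mm tall with a horn on its x end; stays where it is. Origin under its base.
- jar: Amber glass jar with a metal lid, 56 mm dia, 75 mm tall; stays where it is. Origin at the centre of its underside.
Mind the look-alikes: they are no part of the job. What is shaped like the cell but purple is not meant.

How it is judged:
By the outcome, as a careful person would: the job done as asked, in the order asked, and still so for the second after the job is handed in, with the robot touching nothing.
It also fails if it takes over 45 s, if anything falls off the work surface, if the arm or the gripper's body presses on something with over 40 N, if the wrist force passes 120 N, or if a joint passes its speed limit or range.

ROBOT

A 6-joint arm with a two-finger parallel gripper is mounted at the origin on the work surface. World frame = base frame: x ahead of the robot, y to its left, z up, the work surface at z = 0. Lengths are in m, angles in rad, forces in N, time in s.
With the tool pointing down it reaches from about 0.375 to 0.975 m from the base axis. Payload 3.8 kg.
Tool frame: the origin (TCP) lies where the fingers leave the gripper's body, on its centre line; the fingertips stand 73 mm ahead of it and the grasp point (between the pads) lies 54 mm ahead of it; z points along the fingers, y is the line along which they close (so a half turn about z gives the same grasp; the last joint's range is limited). The gripper opens to 85 mm and grips with 20 to 120 N. Pads are 22 mm wide; open, the fingers measure 114 mm over their backs; the gripper's body (76 mm by 85 mm) begins 54 mm behind the grasp point. The pads swing forward as they close: fully open they stand 13 mm farther back than shut.
Start: joints at [-1.368, 0.264, 1.604, -0, 1.274, -0.037], TCP at [0.16, -0.656, 0.304] pointing down, gripper open.
Joint ranges: [-2.63, 2.63], [-0.94, 2.18], [0.31, 2.57], [-1.31, 4.45], [0, 2.66], [-2.55, 2.55]. Speed limits (rad/s): [2.57, 2.57, 3.14, 3.14, 3.14, 3.14].

INTERFACE

Orientations are given as a rotation vector (axis times angle).
In Python, from workcell import read_state, viewer, bot gives the robot as it stands.
- The arm moves only by the tool jog_arm, never from a script. Its argument "increments" is a list that holds one entry, the list of rows, each a list of 7 numbers: the shift along the tool's x, y, z in units of 30 mm (1.0 is 30 mm), then the turn, a rotation vector about the tool's x, y, z in units of 6 degrees (1.0 is 6 degrees), then the opening, from -1 (shut) to 1 (fully open). A call has exactly 5 rows; each row shifts and turns the commanded pose from where the row before left it, along the tool's axes as they then stand; what a row does not reach is not made up. A row lasts 1/12 s, in which the tool goes at most 41.7 mm and 7.16 degrees, less where a joint would pass 70% of its speed; a pose out of reach is approached as far as the arm can. A call is refused whole if a number of a shift passes 1 or a number of a turn 1, either way. A call with a gripper value outside its range is refused whole. The fingers move at their own pace and stop on an object; "force" is the grip in N (left out, the last holds). Time passes only in rows, so rows that do not move let the fingers close, or fill a call up. It gives the time, the measured TCP pose, the force, the opening and the grip force at its end, in the units of the state.
- read_state(): the state, without advancing time (a new reading comes with each control period).
- viewer.read_camera(name): name is "scene" or "top" or "wrist"; returns (picture, depth): 400x640x3 uint8, blue, green, red; 400x640 float32, m along the optical axis (not along the pixel's ray), 0 where there is no reading.
- viewer.camera_params(name): a dict with "fx", "fy", "cx", "cy" (pixels), "R" (3x3) and "t" (3): a world point X has camera coordinates R X + t; the wrist camera has in their place "hand_eye" (4x4, takes a point from camera to tool coordinates, whose origin is the TCP and whose axes are the flange's). Camera axes: x right, y down, z forward; pixel columns grow to the right and rows downward; lengths in m; the calibration is good to about 2 mm. A picture is of the moment at which its call begins: read the wrist's pose just before it. camera_params takes no time and is no camera call.
- bot.finish_job(): hands the job in; it is judged then, once.
The state is a dict: "time": time; "q": joint angles; "joint_vel": joint speeds; "joint_torque": joint torques, N m; "tool_pos": TCP position; "tcp_rot": TCP orientation; "wrist_force": force on the tool from outside, world axes, zero at the start; "torque": the same for the moment, N m; "width": opening from 0.0 (shut) to 1.0 (fully open); "grip_force": force on a finger pad.
Only numpy, scipy, OpenCV 4.12 (cv2) and the standard library are available. Lean on these libraries where they do the work, as an engineer would, in place of code of your own. Each camera call takes 0.05 s, during which the arm holds its last target. There are 200 camera calls.

## Working session

There is one attempt and no reset: what is moved stays moved. The work goes in short steps, Python scripts to look and compute and a tool call to move; the robot and the scene stay as the last step left them, time stands still between calls to the robot, and variables do not carry over. Pictures are saved under pics/ and viewed, at most 10 in all, crops included, and the job is handed in when it is done.

Besides the shell and the picture viewer there is one more tool, called after "Request:" as name(argument=value, ...), one argument or row to a line, values as JSON. jog_arm: Moves the arm, as the interface text tells. Its arguments: {"type":"object","properties":{"increments":{"type":"array","items":{"type":"array","items":{"type":"array","items":{"type":"number"}}}},"force":{"type":"number"}},"required":["increments"]}

```bash
mkdir -p pics; ls; cat > h.py <<'E'
import numpy as np, cv2
from workcell import read_state, viewer, bot
def grab(n):
    s=read_state(); im,d=viewer.read_camera(n); np.savez('%s.npz'%n,im=im,d=d,p=s['tool_pos'],r=s['tcp_rot']); return s,im,d
E
python3 - <<'E'
from h import *
for n in('scene','top'):
    s,im,d=grab(n); cv2.imwrite('pics/%s0.png'%n,im); print(viewer.camera_params(n))
print(s); print(viewer.camera_params('wrist'))
E
```

```text
pics
{'fx': 369.5788514966317, 'fy': 369.5788514966317, 'cx': 316.7371463051577, 'cy': 205.99381640545505, 'R': array([[-0.25519718,  0.96687177,  0.00577806],
       [ 0.53799229,  0.14695861, -0.83004064],
       [-0.80339199, -0.20871548, -0.55767298]]), 't': array([ 0.15831706, -0.18259155,  1.56828758])}
{'fx': 365.88623057415515, 'fy': 365.88623057415515, 'cx': 316.71214811587964, 'cy': 200.31652661655033, 'R': array([[ 0.01692958, -0.99984995, -0.00367017],
       [-0.99429468, -0.01644865, -0.10539232],
       [ 0.10531613,  0.00543348, -0.99442395]]), 't': array([-0.00501716,  0.57625612,  1.18957578])}
{'time': 0.05, 'q': array([-1.36790105e+00,  2.64723656e-01,  1.60535283e+00, -3.94767460e-05,
        1.27368906e+00, -3.68965513e-02]), 'joint_vel': array([-1.01579056e-04,  2.72895023e-04, -2.76904365e-03,  4.43543632e-04,
        9.66601907e-04, -2.21118943e-05]), 'joint_torque': array([ 5.73519883e-04, -5.17028904e+01, -3.68841362e+01, -1.28071797e-04,
        7.00029836e-03, -4.80426451e-06]), 'tool_pos': array([ 0.16019058, -0.65514166,  0.30259315]), 'tcp_rot': array([-3.11689049e+00, -3.75521792e-01,  3.41799470e-04]), 'wrist_force': array([0.86606659, 0.14187984, 0.00477401]), 'torque': array([ 0.02061086,  0.01651453, -0.01707394]), 'grip_force': 0.0, 'width': 0.9950052699116912}
{'fx': 325.79314535994183, 'fy': 325.79314535994183, 'cx': 315.06132295931894, 'cy': 197.3801335088696, 'hand_eye': array([[ 1.72997320e-04, -9.55994223e-01, -2.93385440e-01,
         7.46849723e-02],
       [ 9.99999951e-01,  8.84567230e-05,  3.01423258e-04,
        -6.23067197e-04],
       [-2.62206978e-04, -2.93385478e-01,  9.55994191e-01,
        -6.86489440e-02],
       [ 0.00000000e+00,  0.00000000e+00,  0.00000000e+00,
         1.00000000e+00]])}
```

View pics/scene0.png

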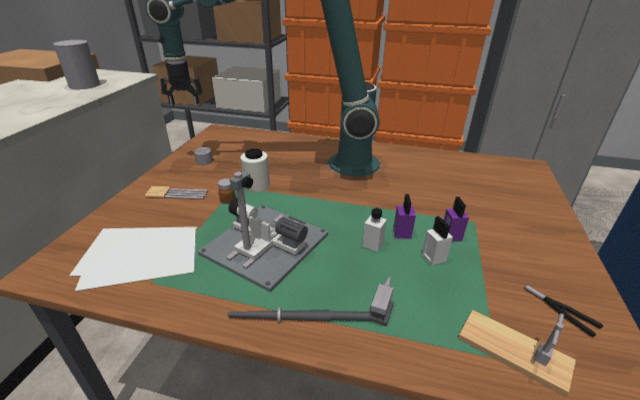

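View pics/top0.png

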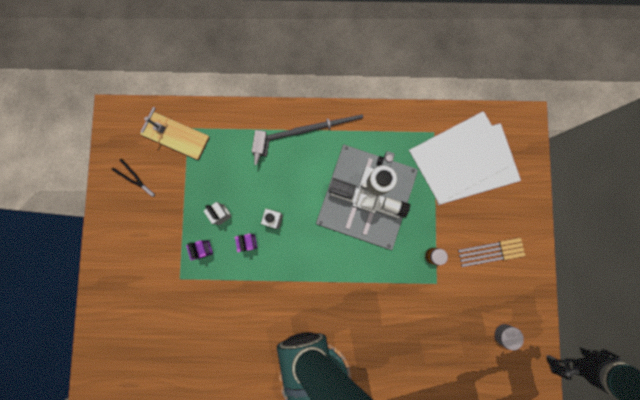

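The scene view shows the cell (black fin, window) at (437,243), the blank with its round knob at (374,230), two purple look-alikes and the bench at (265,240). In the top view the cell is at (217,212), the blank at (271,218) and the bench plate's corners are at about (345,147), (414,166), (390,247), (318,225).

```bash
cat >> h.py <<'E'
from scipy.spatial.transform import Rotation as Ro
def cam(n,f=None):
    c=viewer.camera_params(n); 
    if n=='wrist':
        H=c['hand_eye']; R=Ro.from_rotvec(f['r']).as_matrix(); M=R@H[:3,:3]; o=R@H[:3,3]+f['p']
    else: M=c['R'].T; o=-M@c['t']
    return c,M,o
def ray(n,uv,z,f=None):
    c,M,o=cam(n,f); uv=np.atleast_2d(np.array(uv,float))
    D=np.c_[(uv[:,0]-c['cx'])/c['fx'],(uv[:,1]-c['cy'])/c['fy'],np.ones(len(uv))]@M.T
    return o+D*((z-o[2])/D[:,2])[:,None]
def cloud(n,f):
    c,M,o=cam(n,f); d=f['d']; v,u=np.mgrid[:d.shape[0],:d.shape[1]]
    return (np.stack([(u-c['cx'])/c['fx']*d,(v-c['cy'])/c['fy']*d,d],-1)@M.T)+o
E
python3 - <<'E'
from h import *
f=np.load('top.npz'); im=f['im']; P=cloud('top',f)
print(ray('top',[(345,147),(414,166),(390,247),(318,225)],.016).round(3))
pl=(P[...,2]>.006)&(P[...,2]<.027); pl[:, :305]=0; pl[:,425:]=0; pl[:140]=0; pl[255:]=0
hsv=cv2.cvtColor(im,cv2.COLOR_BGR2HSV); pl&=hsv[...,1]<60
cn=max(cv2.findContours(cv2.morphologyEx(pl.astype(np.uint8),cv2.MORPH_CLOSE,np.ones((9,9))),0,2)[0],key=cv2.contourArea)
b=cv2.boxPoints(cv2.minAreaRect(cn)); B=ray('top',b,.016); print(b.round(1),B.round(3), np.linalg.norm(np.diff(B,axis=0),axis=1))
for nm,(u,v),z in(('cell',(217,212),.09),('blank',(271,218),.09)):
    w=np.s_[v-22:v+22,u-22:u+22]
    Q=P[w].reshape(-1,3); t=Q[Q[:,2]>.08]; print(nm,len(t),t.mean(0).round(3),t.max(0).round(3),t.min(0).round(3))
    h=Q[Q[:,2]>.118]; print(len(h),h.mean(0) if len(h) else 0, Ro.from_euler('z',0).magnitude())
w=im[185:240,190:290]; w2=im[135:260,300:430]
cv2.imwrite('pics/a.png',np.vstack([cv2.resize(w,(780,0) if 0 else (540,297),interpolation=2),cv2.resize(w2,(540,519),interpolation=2)])[:600])
E
```

```text
[[ 0.763 -0.089  0.016]
 [ 0.701 -0.324  0.016]
 [ 0.426 -0.242  0.016]
 [ 0.495 -0.001  0.016]]
[[315.  223.6]
 [328.5 184.8]
 [404.7 211.3]
 [391.3 250. ]] [[ 0.499  0.009  0.016]
 [ 0.631 -0.034  0.016]
 [ 0.546 -0.292  0.016]
 [ 0.416 -0.246  0.016]] [0.13887785 0.27124825 0.13774411]
cell 289 [0.522 0.311 0.154] [0.559 0.362 1.244] [ 0.448 -0.002  0.08 ]
92 [0.51393091 0.28045623 0.28867516] 0.0
blank 273 [0.506 0.148 0.129] [0.54  0.215 1.244] [ 0.444 -0.002  0.081]
83 [0.50559161 0.13725089 0.21963363] 0.0
```

View pics/a.png

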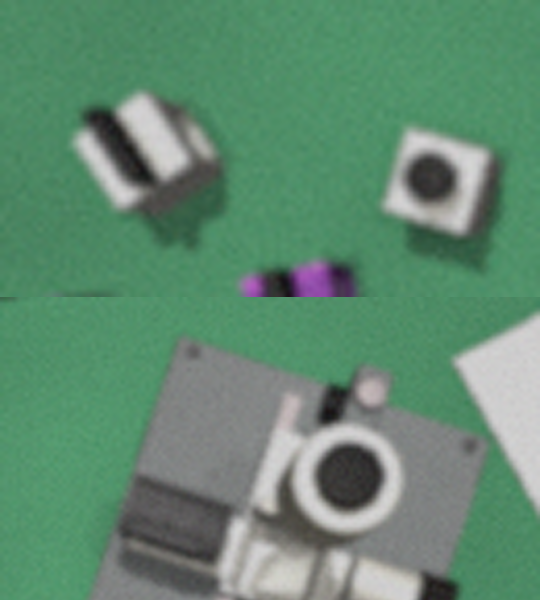

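The enlarged crop shows the cell with its fin running from full-image pixel (207.6,205.4) to (216.3,218.3), the blank's round knob at about (269,217), and the far plate corners at about (343.3,144.9) and (417.2,168.7).

```bash
python3 - <<'E'
from h import *
C=ray('top',[(343.3,144.9),(417.2,168.7),(391.3,250),(315,223.6)],.016)
print('corners',C.round(3),np.linalg.norm(np.diff(C,axis=0),axis=1).round(3))
ref=np.array([[.17,.135],[.17,-.135],[-.12,-.135],[-.12,.135]])
a=ref-ref.mean(0);b=C[:,:2]-C[:,:2].mean(0)
H=a.T@b; yaw=np.arctan2(H[0,1]-H[1,0],H[0,0]+H[1,1]); c,s=np.cos(yaw),np.sin(yaw)
print('bench yaw',np.degrees(yaw),'seat',(C[:,:2].mean(0)-np.array([[c,-s],[s,c]])@ref.mean(0)).round(4))
F=ray('top',[(207.6,205.4),(216.3,218.3)],.134); print('fin',F.round(3),F.mean(0).round(3),np.linalg.norm(F[0]-F[1]),np.degrees(np.arctan2(*(F[0]-F[1])[[1,0]])))
im=np.load('top.npz')['im']; hsv=cv2.cvtColor(im,cv2.COLOR_BGR2HSV)
m=cv2.inRange(hsv,(135,100,40),(165,255,255)); n,l,st,ce=cv2.connectedComponentsWithStats(m)
for i in range(1,n):
    if st[i,4]>25: print('purple',ce[i].round(1),ray('top',ce[i],.09).round(3))
print('blank',ray('top',[269.3,217.6],.127).round(3))
E
```

```text
corners [[ 0.77  -0.083  0.016]
 [ 0.692 -0.335  0.016]
 [ 0.416 -0.246  0.016]
 [ 0.499  0.009  0.016]] [0.264 0.29  0.268]
bench yaw -18.072278280421028 seat [ 0.5705 -0.1561]
fin [[0.544 0.336 0.134]
 [0.505 0.308 0.134]] [0.525 0.322 0.134] 0.04811481110837693 36.10374512989635
purple [248.9 241.8] [[0.436 0.215 0.09 ]]
purple [237.9 243.7] [[0.429 0.249 0.09 ]]
purple [201.7 248.8] [[0.411 0.362 0.09 ]]
blank [[0.511 0.148 0.127]]
```

```bash
cat >> h.py <<'E'
from scipy.linalg import expm, logm
def pose(p,R): T=np.eye(4); T[:3,:3]=R; T[:3,3]=p; return T
def lean(yaw,deg=40):   # tool leaning back to -x of heading yaw(deg)
    c,s=np.cos(np.radians(deg)),np.sin(np.radians(deg))
    return Ro.from_euler('z',yaw,degrees=True).as_matrix()@np.array([[c,0,s],[0,-1,0],[s,0,-c]])
def tgrasp(g,yaw,deg=40,back=0): R=lean(yaw,deg); return pose(np.array(g)-(.054+back)*R[:,2],R)
def now(): s=read_state(); return pose(s['tool_pos'],Ro.from_rotvec(s['tcp_rot']).as_matrix())
def rows(A,B,N=None,mul=5):
    D=np.linalg.inv(A)@B
    if N is None:
        N=max(np.linalg.norm(D[:3,3])/.029,np.degrees(np.linalg.norm(Ro.from_matrix(D[:3,:3]).as_rotvec()))/5.8)
        N=int(np.ceil(N/mul)*mul)
    E=expm(np.real(logm(D))/N); r=np.r_[E[:3,3]/.03,np.degrees(Ro.from_matrix(E[:3,:3]).as_rotvec())/6]
    M=A@np.linalg.matrix_power(E,N//2)
    print(N,'rows of',r.round(2).tolist(),'mid',M[:3,3].round(3),'end',B[:3,3].round(3)); return r
E
python3 - <<'E'
from h import *
A=now(); B=pose([.42,-.15,.45],lean(-15,5)); C=tgrasp([.518,.317,.117],36,40,.11)
rows(A,B);rows(B,C)
print(lean(36,40)[:,0],C)
E
```

```text
25 rows of [0.36, -0.68, -0.18, -0.01, 0.03, 0.19] mid [ 0.255 -0.396  0.371] end [ 0.42 -0.15  0.45]
20 rows of [-0.01, -0.65, 0.41, 0.17, 0.27, -0.4] mid [0.455 0.048 0.339] end [0.433 0.255 0.243]
[0.61974297 0.45026963 0.64278761] [[ 0.61974297  0.58778525  0.5200261   0.43271572]
 [ 0.45026963 -0.80901699  0.37782108  0.25503734]
 [ 0.64278761  0.         -0.76604444  0.24263129]
 [ 0.          0.          0.          1.        ]]
```

```bash
python3 - <<'E'
from h import *
A=now(); B=pose([.42,-.13,.43],lean(14,5)); C=tgrasp([.518,.317,.117],36,40,.11)
rows(A,B);rows(B,C)
E
```

```text
25 rows of [0.51, -0.6, -0.15, -0.0, 0.03, -0.0] mid [ 0.287 -0.403  0.36 ] end [ 0.42 -0.13  0.43]
15 rows of [0.2, -0.76, 0.55, 0.1, 0.38, -0.23] mid [0.431 0.043 0.329] end [0.433 0.255 0.243]
```

Request:
jog_arm(
  increments=[
    [[0.51,-0.6,-0.15,0,0.03,0,1],[0.51,-0.6,-0.15,0,0.03,0,1],[0.51,-0.6,-0.15,0,0.03,0,1],[0.51,-0.6,-0.15,0,0.03,0,1],[0.51,-0.6,-0.15,0,0.03,0,1]],
  ],
)

```text
time: 0.52
tool_pos: [0.2133, -0.5488, 0.3263]
tcp_rot: [-3.116, -0.375, -0.024]
wrist_force: [-0.3, -0.1, 0.3]
width: 0.996
grip_force: 0.0
```

Request:
jog_arm(
  increments=[
    [[0.51,-0.6,-0.15,0,0.03,0,1],[0.51,-0.6,-0.15,0,0.03,0,1],[0.51,-0.6,-0.15,0,0.03,0,1],[0.51,-0.6,-0.15,0,0.03,0,1],[0.51,-0.6,-0.15,0,0.03,0,1]],
  ],
)

```text
time: 0.93
tool_pos: [0.2658, -0.4433, 0.3507]
tcp_rot: [-3.114, -0.375, -0.049]
wrist_force: [0.9, 0.4, 0.6]
width: 1.002
grip_force: 0.0
```

Request:
jog_arm(
  increments=[
    [[0.51,-0.6,-0.15,0,0.03,0,1],[0.51,-0.6,-0.15,0,0.03,0,1],[0.51,-0.6,-0.15,0,0.03,0,1],[0.51,-0.6,-0.15,0,0.03,0,1],[0.51,-0.6,-0.15,0,0.03,0,1]],
  ],
)

```text
time: 1.35
tool_pos: [0.3177, -0.338, 0.3761]
tcp_rot: [-3.112, -0.375, -0.073]
wrist_force: [-0.1, -0.6, 0.2]
width: 0.998
grip_force: 0.0
```

Request:
jog_arm(
  increments=[
    [[0.51,-0.6,-0.15,0,0.03,0,1],[0.51,-0.6,-0.15,0,0.03,0,1],[0.51,-0.6,-0.15,0,0.03,0,1],[0.51,-0.6,-0.15,0,0.03,0,1],[0.51,-0.6,-0.15,0,0.03,0,1]],
  ],
)

```text
time: 1.77
tool_pos: [0.3693, -0.2328, 0.4028]
tcp_rot: [-3.11, -0.374, -0.097]
wrist_force: [1.1, -0.0, -1.0]
width: 0.998
grip_force: 0.0
```

Request:
jog_arm(
  increments=[
    [[0.51,-0.6,-0.15,0,0.03,0,1],[0.51,-0.6,-0.15,0,0.03,0,1],[0.51,-0.6,-0.15,0,0.03,0,1],[0.51,-0.6,-0.15,0,0.03,0,1],[0.51,-0.6,-0.15,0,0.03,0,1]],
  ],
)

```text
time: 2.18
tool_pos: [0.4206, -0.1276, 0.4305]
tcp_rot: [-3.107, -0.374, -0.121]
wrist_force: [-0.7, 0.2, -0.5]
width: 0.996
grip_force: 0.0
```

```bash
python3 - <<'E'
from h import *
s,im,d=grab('wrist'); cv2.imwrite('pics/w1.png',im); A=now(); print(s['q'].round(2))
rows(A,tgrasp([.518,.317,.117],36,40,.11))
E
```

```text
[-0.38 -0.29  1.92  0.05  1.44  0.95]
15 rows of [0.19, -0.75, 0.55, 0.09, 0.39, -0.23] mid [0.431 0.046 0.33 ] end [0.433 0.255 0.243]
```

View pics/w1.png

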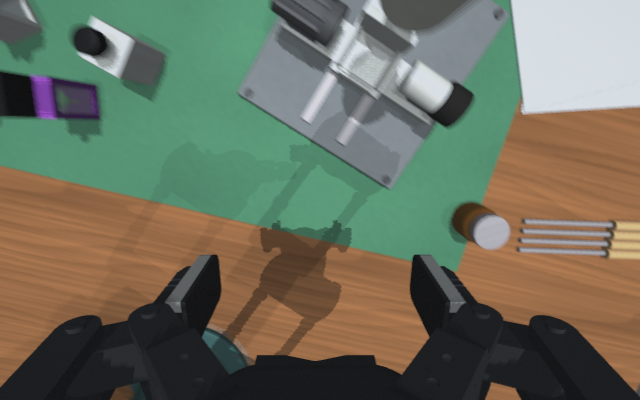

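The wrist view shows the bench plate's front corners at (238,94) and (390,188), the far corner near (508,0), the pocket at about (365,68) and the blank's knob at (91,41).

Request:
jog_arm(
  increments=[
    [[0.19,-0.75,0.55,0.09,0.39,-0.23,1],[0.19,-0.75,0.55,0.09,0.39,-0.23,1],[0.19,-0.75,0.55,0.09,0.39,-0.23,1],[0.19,-0.75,0.55,0.09,0.39,-0.23,1],[0.19,-0.75,0.55,0.09,0.39,-0.23,1]],
  ],
)

```text
time: 2.65
tool_pos: [0.4271, -0.0073, 0.3541]
tcp_rot: [-2.986, -0.549, -0.422]
wrist_force: [0.3, 0.3, -0.2]
width: 0.999
grip_force: 0.0
```

Request:
jog_arm(
  increments=[
    [[0.19,-0.75,0.55,0.09,0.39,-0.23,1],[0.19,-0.75,0.55,0.09,0.39,-0.23,1],[0.19,-0.75,0.55,0.09,0.39,-0.23,1],[0.19,-0.75,0.55,0.09,0.39,-0.23,1],[0.19,-0.75,0.55,0.09,0.39,-0.23,1]],
  ],
)

```text
time: 3.07
tool_pos: [0.4318, 0.1198, 0.2906]
tcp_rot: [-2.829, -0.709, -0.704]
wrist_force: [-0.1, 0.1, -0.0]
width: 1.003
grip_force: 0.0
```

Request:
jog_arm(
  increments=[
    [[0.19,-0.75,0.55,0.09,0.39,-0.23,1],[0.19,-0.75,0.55,0.09,0.39,-0.23,1],[0.19,-0.75,0.55,0.09,0.39,-0.23,1],[0.19,-0.75,0.55,0.09,0.39,-0.23,1],[0.19,-0.75,0.55,0.09,0.39,-0.23,1]],
  ],
)

```text
time: 3.48
tool_pos: [0.4315, 0.2522, 0.2386]
tcp_rot: [-2.64, -0.853, -0.965]
wrist_force: [0.7, -0.3, -0.0]
width: 1.001
grip_force: 0.0
```

```bash
cp wrist.npz w1.npz; python3 - <<'E'
from h import *
f=np.load('w1.npz'); C=ray('wrist',[(238,94),(390,188)],.016,f); d=(C[0]-C[1])[:2]; yaw=np.arctan2(-d[0],d[1])
print('yaw',np.degrees(yaw),np.linalg.norm(d),'seat',C.mean(0)[:2]+.12*np.array([np.cos(yaw),np.sin(yaw)]))
s,im,d=grab('wrist'); cv2.imwrite('pics/w2.png',im); print(s['tool_pos'],s['q'].round(2))
E
```

```text
yaw -17.642375282665164 0.2638269042071684 seat [ 0.57664981 -0.15498947]
[0.43149707 0.25222841 0.23862772] [ 0.4  -0.33  2.43  0.37  0.38  1.05]
```

View pics/w2.png

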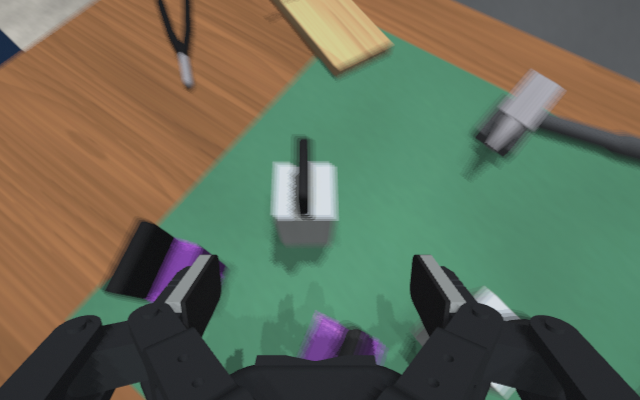

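The wrist view shows the cell's white lid with corners at about (272,163), (334,163), (338,220), (274,220), the fin lengthwise at column 303, and both purple look-alikes nearer the gripper; the fin is nearly aligned with the tool.

```bash
python3 - <<'E'
from h import *
f=dict(np.load('wrist.npz')); s,im,d=grab('wrist'); f=dict(np.load('wrist.npz')); P=cloud('wrist',f)
w=np.zeros(d.shape,bool); w[100:260,250:360]=1
lid=w&(abs(P[...,2]-.09)<.008)&(im.max(2)>140)&(np.ptp(im.astype(int),axis=2)<40)
fin=w&(im.max(2)<60)&(P[...,2]>.08)
v,u=np.nonzero(fin); print('fin px',u.min(),u.max(),v.min(),v.max(),P[fin][:,2].max(),'lid z',np.median(P[lid][:,2]))
m=cv2.morphologyEx(lid.astype(np.uint8),cv2.MORPH_CLOSE,np.ones((15,15)))
cn=max(cv2.findContours(m,0,2)[0],key=cv2.contourArea); L=ray('wrist',cn[:,0],.09,f)[:,:2]
r=cv2.minAreaRect((L*1000).astype(np.float32)); print('lid',r)
F=P[fin&(P[...,2]>.126)&(P[...,2]<.14)]; print('fintop',len(F)); 
rf=cv2.minAreaRect((F[:,:2]*1000).astype(np.float32)); print(rf, F.mean(0))
print(s['tool_pos'],np.degrees(Ro.from_rotvec(s['tcp_rot']).as_euler('ZYX')))
b=cv2.boxPoints(r); print(b)
for p in (b-r[0]): print(np.degrees(np.arctan2(p[1],p[0]))-45)
E
```

```text
fin px 304 319 138 217 0.13460172523503122 lid z 0.08864199434402673
lid ((527.4461059570312, 327.6893310546875), (50.61882781982422, 49.63947677612305), 35.97001266479492)
fintop 969
((526.8165893554688, 327.8493347167969), (47.398162841796875, 10.773178100585938), 35.71150207519531) [0.52514315 0.32637158 0.13230739]
[0.42941314 0.25405585 0.23540548] [ 36.07507057 -39.85734239 179.67893693]
[[492.3844  332.91077]
 [521.5408  292.73633]
 [562.5078  322.4679 ]
 [533.35144 362.64233]]
126.52968787586661
-144.58960367726684
-53.47031212413338
35.41039632273316
```

```bash
cat >> h.py <<'E'
def cellT(x,y,yaw,z=0): return pose([x,y,z],Ro.from_euler('z',yaw,degrees=True).as_matrix())
GR=tgrasp([-.012,0,.116],0)   # tool pose in cell frame
E
python3 - <<'E'
from h import *
rows(now(),cellT(.5272,.3277,35.8)@GR)
E
```

```text
5 rows of [0.06, -0.02, 0.73, 0.0, 0.01, 0.01] mid [0.453 0.272 0.204] end [0.489 0.3   0.157]
```

Request:
jog_arm(
  increments=[
    [[0.06,-0.02,0.73,0,0.01,0.01,1],[0.06,-0.02,0.73,0,0.01,0.01,1],[0.06,-0.02,0.73,0,0.01,0.01,1],[0.06,-0.02,0.73,0,0.01,0.01,1],[0.06,-0.02,0.73,0,0.01,0.01,1]],
  ],
  force=40,
)

```text
time: 4.0
tool_pos: [0.4946, 0.2982, 0.1611]
tcp_rot: [-2.639, -0.843, -0.969]
wrist_force: [0.1, 0.4, 0.2]
width: 1.001
grip_force: 0.0
```

```bash
python3 - <<'E'
from h import *
s,im,d=grab('wrist'); cv2.imwrite('pics/w3.png',im); rows(now(),cellT(.5272,.3277,35.8)@GR,1); print(s['wrist_force'],s['time'])
E
```

```text
1 rows of [-0.11, -0.16, -0.06, 0.07, -0.01, -0.05] mid [0.495 0.299 0.158] end [0.489 0.3   0.157]
[0.08503622 0.44612201 0.24063863] 4.0
```

View pics/w3.png

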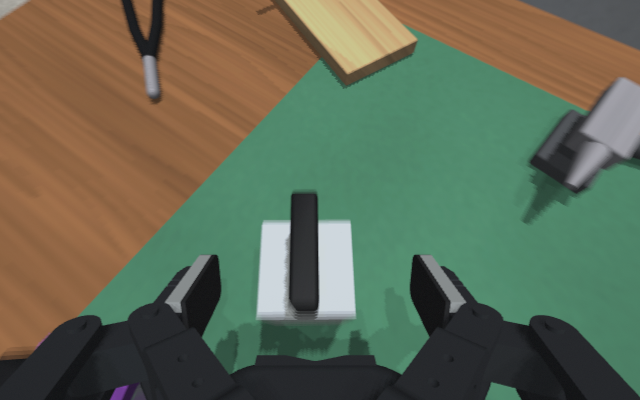

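The fin stands at columns 291–318, about 4 mm left of the gripper's centre line and square to it, matching the computed correction of -0.16 in y.

Request:
jog_arm(
  increments=[
    [[-0.11,-0.16,-0.06,0.07,0,-0.05,1],[0,0,0,0,0,0,-1],[0,0,0,0,0,0,-1],[0,0,0,0,0,0,-1],[0,0,0,0,0,0,-1]],
  ],
  force=50,
)

```text
time: 4.47
tool_pos: [0.488, 0.3001, 0.1621]
tcp_rot: [-2.63, -0.852, -0.968]
wrist_force: [0.0, 0.5, 0.1]
width: 0.458
grip_force: 0.0
```

Request:
jog_arm(
  increments=[
    [[0,0,0,0,0,0,-1],[0,0,0,0,0,0,-1],[0,0,0,0,0,0,-1],[0,0,0,0,0,0,-1],[0,0,0,0,0,0,-1]],
  ],
)

```text
time: 4.88
tool_pos: [0.4884, 0.3004, 0.1616]
tcp_rot: [-2.63, -0.852, -0.967]
wrist_force: [-2.4, -3.3, 6.2]
width: 0.133
grip_force: 51.5
```

```bash
python3 - <<'E'
from h import *
s=read_state(); print(s['width']*85,s['wrist_force'],s['grip_force']); A=now(); C=cellT(.5272,.3277,35.8)
rel=np.linalg.inv(C)@A; print('rel mm',(rel[:3,3]-GR[:3,3])*1000, Ro.from_matrix(GR[:3,:3].T@rel[:3,:3]).as_rotvec(degrees=True))
np.save('rel.npy',rel)
B=A.copy(); B[2,3]+=.06; rows(A,B,5)
E
```

```text
11.344119262782485 [-2.44052477 -3.3496876   6.15091925] 51.49636924266815
rel mm [-0.76363938  0.55552777  4.2443134 ] [ 0.01769072  0.36947425 -0.07649769]
5 rows of [0.26, 0.0, -0.3, -0.0, 0.0, 0.0] mid [0.488 0.3   0.186] end [0.488 0.3   0.222]
```

Request:
jog_arm(
  increments=[
    [[0.26,0,-0.3,0,0,0,-1],[0.26,0,-0.3,0,0,0,-1],[0.26,0,-0.3,0,0,0,-1],[0.26,0,-0.3,0,0,0,-1],[0.26,0,-0.3,0,0,0,-1]],
  ],
)

```text
time: 5.3
tool_pos: [0.4867, 0.3, 0.2181]
tcp_rot: [-2.634, -0.854, -0.957]
wrist_force: [0.7, 0.3, -4.7]
width: 0.131
grip_force: 50.1
```

```bash
python3 - <<'E'
from h import *
s=read_state(); print(s['width']*85,s['wrist_force'],s['grip_force'])
f=np.load('w1.npz'); P=cloud('wrist',f); im=f['im']; crop=cv2.resize(im[0:200,220:520],(780,520),interpolation=2); cv2.imwrite('pics/w1c.png',crop)
z=P[...,2]; print('mat z',np.median(z[150:200,100:200]),'plate z',np.median(z[85:95,265:285]))
# plate edges in the wrist picture: left and front
g=cv2.cvtColor(im,cv2.COLOR_BGR2HSV)[...,1]; plate=((g<70)).astype(np.uint8); 
# front edge: for columns 245..380 last plate row
pts=[]
for u in range(246,384,3):
    c=[v for v in range(60,210) if plate[v,u]]
    r=94+(u-238)*94/152; c=[v for v in c if abs(v-r)<14]
    if c: pts.append((u,max(c)+.5))
pts=np.array(pts); X=ray('wrist',pts,.016,f)[:,:2]
l=cv2.fitLine(X.astype(np.float32),cv2.DIST_HUBER,0,.01,.01).ravel(); n=np.array([l[1],-l[0]]); n*=np.sign(n[0])
print('front edge: n yaw',np.degrees(np.arctan2(n[1],n[0])),'dist',n@l[2:],np.std((X-l[2:])@n))
print('ends',X[0],X[-1])
c,s_=np.cos(np.radians(-18)),np.sin(np.radians(-18))
Q=P-np.array([.5735,-.1555,0]); bx=Q[...,0]*c+Q[...,1]*s_; by=-Q[...,0]*s_+Q[...,1]*c
for a,b in((.034,.046),(.050,.060)):
    k=(z>a)&(z<b)&(abs(bx)<.08)&(abs(by)<.05); k[:, :280]=0
    print(a,k.sum(),np.percentile(bx[k],[1,10,50,90,99]).round(3),np.percentile(by[k],[1,10,50,90,99]).round(3))
for a,b in((.045,.12),(-.12,-.045)):
    k=(z>.07)&(z<.13)&(by>a)&(by<b)&(abs(bx)<.06); print('tube',k.sum(),np.percentile(z[k],99),np.percentile(bx[k],[2,50,98]).round(3),np.percentile(by[k],[2,98]).round(3))
E
```

```text
11.135716242479882 [ 0.74764559  0.29009024 -4.67050087] 50.09730577468872
mat z -0.0003374225088210725 plate z 0.014869617085837172
front edge: n yaw -18.167622 dist 0.47491986 0.00035735328626207717
ends [ 0.49755699 -0.0055468 ] [ 0.42426696 -0.22945535]
0.034 2931 [-0.022 -0.011  0.013  0.037  0.076] [-0.049 -0.04   0.002  0.04   0.048]
0.05 672 [-0.021 -0.017  0.012  0.039  0.039] [-0.035 -0.033 -0.002  0.029  0.031]
tube 2391 0.1111253340511815 [-0.012  0.002  0.031] [0.047 0.117]
tube 2373 0.10931860348340917 [-0.011  0.008  0.031] [-0.119 -0.051]
```

View pics/w1c.png

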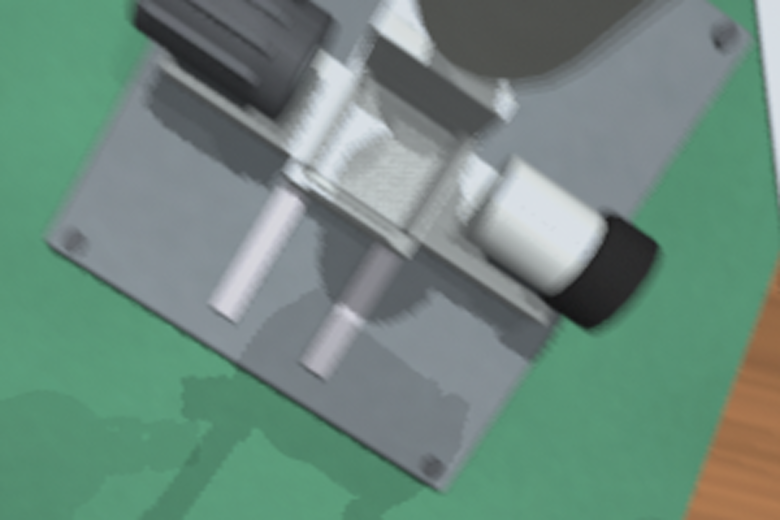

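The crop shows the pocket floor clearly lit at (390,160), the lip's front edge from (290,175) to (410,245), the back stop's face above it, and the head overhanging from the top; the slide stands about 11 mm to +x.

```bash
cat >> h.py <<'E'
BENCH=cellT(.5729,-.1574,-18.1)
def cellnow(): return now()@np.linalg.inv(np.load('rel.npy'))
def inb(T): 
    b=np.linalg.inv(BENCH)@T; return (b[:3,3]*1000).round(1),Ro.from_matrix(b[:3,:3]).as_rotvec(degrees=True).round(2)
def want(x,y,z): return BENCH@pose([x,y,z],np.eye(3))@np.load('rel.npy')
E
python3 - <<'E'
from h import *
A=now(); B=A.copy(); B[2,3]+=.12; rows(A,B,5)
C=want(-.055,0,.175); rows(B,C); rows(C,want(-.055,0,.067))
E
```

```text
5 rows of [0.51, -0.0, -0.61, 0.0, -0.0, 0.0] mid [0.487 0.3   0.266] end [0.487 0.3   0.338]
15 rows of [-0.16, 0.96, -0.13, -0.39, 0.0, 0.46] mid [0.532 0.101 0.337] end [ 0.476 -0.125  0.337]
5 rows of [-0.47, -0.0, 0.55, 0.0, -0.0, -0.0] mid [ 0.476 -0.125  0.293] end [ 0.476 -0.125  0.229]
```

```bash
python3 - <<'E'
from h import *
A=now(); B=A.copy(); B[2,3]+=.12; C=want(-.055,0,.175); M=want(-.10,.12,.175)
i=np.linalg.inv(np.load('rel.npy'))
def path(A,C,r,N):
    E=pose(r[:3]*.03,Ro.from_rotvec(r[3:]*6,degrees=True).as_matrix()); T=A
    for k in range(N): T=T@E; print(k,inb(T@i)[0],end=' ')
    print()
path(B,C,rows(B,C,15),15)
path(B,M,rows(B,M,15),15);rows(M,C,5)
E
```

```text
15 rows of [-0.16, 0.96, -0.13, -0.39, 0.0, 0.46] mid [0.532 0.101 0.337] end [ 0.476 -0.125  0.337]
0 [-174.6  421.5  176.1] 1 [-154.1  396.5  176. ] 2 [-135.3  370.2  175.9] 3 [-118.2  342.8  175.8] 4 [-102.8  314.4  175.8] 5 [-89.2 285.  175.7] 6 [-77.5 254.9 175.6] 7 [-67.7 224.1 175.6] 8 [-59.9 192.8 175.5] 9 [-54.  161.  175.4] 10 [-50.2 128.9 175.3] 11 [-48.3  96.6 175.3] 12 [-48.5  64.3 175.2] 13 [-50.8  32.  175.1] 14 [-55.  -0. 175.] 
15 rows of [-0.13, 0.67, -0.1, -0.39, 0.0, 0.46] mid [0.514 0.16  0.337] end [0.47  0.003 0.337]
0 [-180.9  427.7  176.1] 1 [-166.4  409.2  176. ] 2 [-153.1  389.9  175.9] 3 [-141.1  369.8  175.9] 4 [-130.3  348.9  175.8] 5 [-120.9  327.4  175.7] 6 [-112.8  305.4  175.6] 7 [-106.1  282.9  175.6] 8 [-100.8  260.   175.5] 9 [-97.  236.9 175.4] 10 [-94.7 213.5 175.3] 11 [-93.8 190.  175.3] 12 [-94.4 166.6 175.2] 13 [-96.5 143.2 175.1] 14 [-100.  120.  175.] 
5 rows of [0.23, 0.8, 0.19, 0.0, -0.0, -0.0] mid [ 0.472 -0.048  0.337] end [ 0.476 -0.125  0.337]
```

Request:
jog_arm(
  increments=[
    [[0.51,0,-0.61,0,0,0,-1],[0.51,0,-0.61,0,0,0,-1],[0.51,0,-0.61,0,0,0,-1],[0.51,0,-0.61,0,0,0,-1],[0.51,0,-0.61,0,0,0,-1]],
  ],
)

```text
time: 5.72
tool_pos: [0.4862, 0.2995, 0.3377]
tcp_rot: [-2.635, -0.854, -0.957]
wrist_force: [0.8, 1.0, -3.8]
width: 0.132
grip_force: 50.2
```

Request:
jog_arm(
  increments=[
    [[-0.16,0.96,-0.13,-0.39,0,0.46,-1],[-0.16,0.96,-0.13,-0.39,0,0.46,-1],[-0.16,0.96,-0.13,-0.39,0,0.46,-1],[-0.16,0.96,-0.13,-0.39,0,0.46,-1],[-0.16,0.96,-0.13,-0.39,0,0.46,-1]],
  ],
)

```text
time: 6.13
tool_pos: [0.5283, 0.1582, 0.336]
tcp_rot: [-2.824, -0.439, -1.026]
wrist_force: [0.3, -0.6, -3.6]
width: 0.132
grip_force: 50.3
```

Request:
jog_arm(
  increments=[
    [[-0.16,0.96,-0.13,-0.39,0,0.46,-1],[-0.16,0.96,-0.13,-0.39,0,0.46,-1],[-0.16,0.96,-0.13,-0.39,0,0.46,-1],[-0.16,0.96,-0.13,-0.39,0,0.46,-1],[-0.16,0.96,-0.13,-0.39,0,0.46,-1]],
  ],
)

```text
time: 6.55
tool_pos: [0.5239, 0.0117, 0.3354]
tcp_rot: [2.95, -0.012, 1.072]
wrist_force: [1.2, -0.1, -3.5]
width: 0.134
grip_force: 50.3
```

```bash
python3 - <<'E'
from h import *
print(inb(cellnow()),read_state()['q'].round(2)); rows(now(),want(-.055,0,.175),5)
E
```

```text
(array([-54.8, 159. , 173.4]), array([-0.05,  0.42, 17.57])) [-0.03 -0.38  2.27  0.03  0.55  1.52]
5 rows of [-0.15, 0.95, -0.14, -0.38, 0.01, 0.45] mid [ 0.51  -0.045  0.336] end [ 0.476 -0.125  0.337]
```

Request:
jog_arm(
  increments=[
    [[-0.16,0.95,-0.14,-0.38,0.01,0.45,-1],[-0.16,0.95,-0.14,-0.38,0.01,0.45,-1],[-0.16,0.95,-0.14,-0.38,0.01,0.45,-1],[-0.16,0.95,-0.14,-0.38,0.01,0.45,-1],[-0.16,0.95,-0.14,-0.38,0.01,0.45,-1]],
  ],
)

```text
time: 6.97
tool_pos: [0.4739, -0.1245, 0.3359]
tcp_rot: [2.817, -0.45, 1.033]
wrist_force: [0.7, -1.3, -4.3]
width: 0.134
grip_force: 50.3
```

Request:
jog_arm(
  increments=[
    [[0,0,0,0,0,0,-1],[0,0,0,0,0,0,-1],[0,0,0,0,0,0,-1],[0,0,0,0,0,0,-1],[0,0,0,0,0,0,-1]],
  ],
)

```text
time: 7.38
tool_pos: [0.4759, -0.123, 0.3381]
tcp_rot: [2.817, -0.444, 1.039]
wrist_force: [0.6, -0.2, -3.5]
width: 0.129
grip_force: 50.6
```

```bash
python3 - <<'E'
from h import *
s,im,d=grab('wrist'); s2,im2,d2=grab('top'); print(inb(cellnow()),s['q'].round(2))
cv2.imwrite('pics/p1.png',np.vstack([cv2.resize(im,(480,300)),cv2.resize(im2[135:260,290:490],(480,300),interpolation=2)]))
rows(now(),want(-.055,0,.067),5)
E
```

```text
(array([-54.8,   2.4, 177. ]), array([ 0.1 , -0.17,  0.15])) [-0.3  -0.47  2.32 -0.01  0.58  1.59]
5 rows of [-0.47, 0.01, 0.56, -0.01, -0.01, 0.0] mid [ 0.476 -0.124  0.295] end [ 0.476 -0.125  0.229]
```

View pics/p1.png

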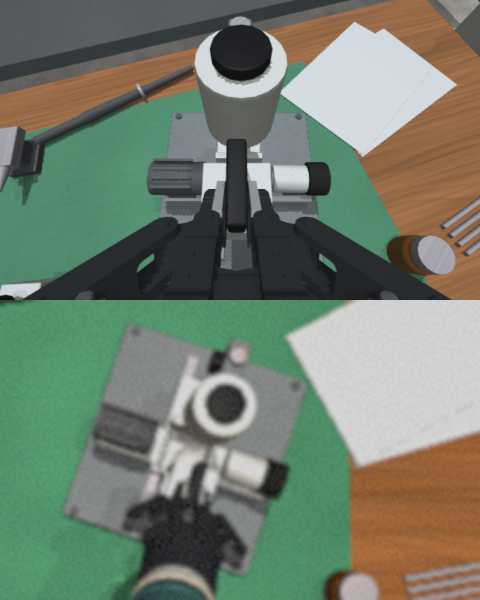

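The wrist picture (left-right symmetrical about the fin at column ~237 of 480) shows the fin just in front of the head, with the lamp house and viewing tube on either side; the top view agrees.

```bash
python3 - <<'E'
from h import *
f=np.load('wrist.npz'); P=cloud('wrist',f); B=np.linalg.inv(BENCH); Q=P@B[:3,:3].T+B[:3,3]
x,y,z=Q[...,0],Q[...,1],Q[...,2]; ok=f['d']>0
k=ok&(z>.24)&(z<.29)&(abs(y)<.06)&(x>-.0)&(x<.08); 
for lo in(.225,.245,.265):
    k=ok&(abs(z-lo)<.01)&(abs(y)<.06)&(x>-.01)&(x<.08); p=Q[k][:,:2]
    if len(p)>50:
        a=np.c_[2*p,np.ones(len(p))]; c=np.linalg.lstsq(a,(p**2).sum(1),rcond=None)[0]; print('head',len(p),c[:2],np.sqrt(c[2]+c[0]**2+c[1]**2),np.percentile(p[:,1],[1,99]))
for sg in(1,-1):
    k=ok&(z>.06)&(z<.125)&(sg*y>.045)&(sg*y<.16)&(abs(x)<.06); print('tube',sg,k.sum(),np.percentile(sg*y[k],[1,2,50,98,99]).round(4),'top z',np.percentile(z[k],98),'x of top',np.median(x[k&(z>np.percentile(z[k],90))]))
k=ok&(abs(z-.134-.177)<.01)&(abs(y)<.02)&(x<-.02); print('fin y',np.percentile(y[k],[2,50,98]),'x',np.percentile(x[k],[2,98]),'z',np.percentile(z[k],[50,95]))
E
```

```text
head 606 [3.95424758e-02 7.28269677e-05] 0.034699862237408216 [-0.03102319  0.03241139]
head 1143 [0.03949754 0.00011613] 0.034672366690987395 [-0.03061278  0.03165578]
head 1491 [0.03938166 0.00015043] 0.03458289013611934 [-0.03067286  0.03171039]
tube 1 3459 [0.0521 0.0531 0.0903 0.1274 0.1284] top z 0.11057868728029625 x of top 0.007372951213859391
tube -1 3133 [0.0487 0.0499 0.0921 0.1275 0.1284] top z 0.10867074460318903 x of top 0.011913588051827295
fin y [-0.01446313  0.0027938   0.01702934] x [-0.09283381 -0.03198259] z [0.30928633 0.31730214]
```

Request:
jog_arm(
  increments=[
    [[-0.47,0.03,0.56,-0.01,0.01,-0.01,-1],[-0.47,0.02,0.56,-0.01,0.01,-0.01,-1],[-0.47,0.01,0.56,0,0,0,-1],[-0.47,0.01,0.56,0,0,0,-1],[-0.47,0.01,0.56,0,0,0,-1]],
  ],
)

```text
time: 7.9
tool_pos: [0.4764, -0.126, 0.2284]
tcp_rot: [2.812, -0.441, 1.043]
wrist_force: [0.1, -0.1, -3.3]
width: 0.132
grip_force: 50.6
```

Request:
jog_arm(
  increments=[
    [[0,0,0,0,0,0,-1],[0,0,0,0,0,0,-1],[0,0,0,0,0,0,-1],[0,0,0,0,0,0,-1],[0,0,0,0,0,0,-1]],
  ],
)

```text
time: 8.32
tool_pos: [0.4776, -0.1269, 0.2317]
tcp_rot: [2.809, -0.442, 1.048]
wrist_force: [-0.1, 0.7, -3.6]
width: 0.134
grip_force: 50.6
```

```bash
python3 - <<'E'
from h import *
print(inb(cellnow()),read_state()['wrist_force']); rows(now(),want(-.055,0,.066),1); rows(now(),want(.002,0,.066),5)
E
```

```text
(array([-51. ,  -1.3,  70.6]), array([-0.08, -0.58,  0.09])) [-0.05375338  0.66574497 -3.57902432]
1 rows of [-0.15, -0.04, 0.05, 0.0, -0.1, 0.02] mid [ 0.478 -0.127  0.232] end [ 0.476 -0.125  0.228]
5 rows of [0.26, -0.01, 0.26, 0.0, -0.02, 0.0] mid [ 0.498 -0.133  0.23 ] end [ 0.53  -0.143  0.228]
```

Request:
jog_arm(
  increments=[
    [[0.2,-0.02,0.29,0,-0.04,0,-1],[0.22,-0.01,0.28,0,-0.02,0,-1],[0.26,-0.01,0.26,0,-0.02,0,-1],[0.26,-0.01,0.26,0,-0.02,0,-1],[0.26,0,0.26,0,0,0,-1]],
  ],
)

```text
time: 8.73
tool_pos: [0.5291, -0.1421, 0.2233]
tcp_rot: [2.817, -0.444, 1.032]
wrist_force: [0.0, -0.4, -3.0]
width: 0.134
grip_force: 50.6
```

Request:
jog_arm(
  increments=[
    [[0,0,0,0,0,0,-1],[0,0,0,0,0,0,-1],[0,0,0,0,0,0,-1],[0,0,0,0,0,0,-1],[0,0,0,0,0,0,-1]],
  ],
)

```text
time: 9.15
tool_pos: [0.5272, -0.1415, 0.2216]
tcp_rot: [2.818, -0.444, 1.028]
wrist_force: [-0.4, -0.1, -3.9]
width: 0.129
grip_force: 50.6
```

```bash
python3 - <<'E'
from h import *
for k in range(4): print(inb(cellnow()),read_state()['wrist_force'],read_state()['time']); grab('wrist')
rows(now(),want(.002,0,.065),1); rows(now(),want(.012,0,.065),5)
E
```

```text
(array([-1.7,  0.2, 59.7]), array([-0.08,  0.27,  0.07])) [-0.36872307 -0.13648227 -3.8548927 ] 9.15
(array([-1.6,  0.2, 59.8]), array([-0.08,  0.26,  0.08])) [-0.77439976  0.08252044 -4.38056149] 9.2
(array([-1.5,  0.2, 59.8]), array([-0.08,  0.26,  0.08])) [ 0.52388317  0.15725891 -3.83319535] 9.25
(array([-1.4,  0.2, 59.8]), array([-0.08,  0.26,  0.08])) [-1.48241737 -0.09961896 -4.00274009] 9.3
1 rows of [0.17, 0.01, -0.07, 0.0, 0.04, 0.02] mid [ 0.528 -0.142  0.222] end [ 0.53  -0.143  0.227]
5 rows of [0.09, 0.0, 0.03, 0.0, 0.01, 0.0] mid [ 0.532 -0.143  0.224] end [ 0.539 -0.146  0.227]
```

Request:
jog_arm(
  increments=[
    [[0.1,0,-0.05,0,0.02,0,-1],[0.1,0,0.04,0,0.02,0,-1],[0.05,0,0.05,0,0,0,-1],[0.05,0,0.05,0,0,0,-1],[0,0,0,0,0,0,-1]],
  ],
)

```text
time: 9.77
tool_pos: [0.5365, -0.1445, 0.2255]
tcp_rot: [2.815, -0.444, 1.034]
wrist_force: [-0.8, 1.0, -4.3]
width: 0.128
grip_force: 50.6
```

```bash
python3 - <<'E'
from h import *
print(inb(cellnow()),read_state()['wrist_force']); R=now()[:3,:3]; b=BENCH[:3,0]; print('1mm +x in units',(R.T@b/30).round(4), 'z',(R.T@[0,0,1]/30).round(4))
E
```

```text
(array([ 8.8,  0.2, 63.9]), array([-0.08,  0.  ,  0.07])) [-0.76885201  0.99128685 -4.27413777]
1mm +x in units [0.0254 0.0001 0.0216] z [ 0.0216  0.0001 -0.0254]
```

Position is good; now feel forward at about 1.2 mm per row.

Request:
jog_arm(
  increments=[
    [[0.03,0,0.025,0,0,0,-1],[0.03,0,0.025,0,0,0,-1],[0.03,0,0.025,0,0,0,-1],[0,0,0,0,0,0,-1],[0,0,0,0,0,0,-1]],
  ],
)

```text
time: 10.18
tool_pos: [0.5393, -0.1454, 0.2253]
tcp_rot: [2.816, -0.444, 1.034]
wrist_force: [0.1, -0.5, -3.7]
width: 0.132
grip_force: 50.6
```

```bash
python3 - <<'E'
from h import *
print(inb(cellnow()),read_state()['wrist_force']@BENCH[:3,:3])
E
```

```text
(array([11.7,  0.3, 63.6]), array([-0.08,  0.03,  0.07])) [ 0.26034243 -0.44088964 -3.66681243]
```

Request:
jog_arm(
  increments=[
    [[0.03,0,0.025,0,0,0,-1],[0.03,0,0.025,0,0,0,-1],[0,0,0,0,0,0,-1],[0,0,0,0,0,0,-1],[0,0,0,0,0,0,-1]],
  ],
)

```text
time: 10.6
tool_pos: [0.541, -0.1459, 0.2247]
tcp_rot: [2.817, -0.444, 1.032]
wrist_force: [-2.8, 1.4, -3.1]
width: 0.127
grip_force: 51.1
```

```bash
python3 - <<'E'
from h import *
print(inb(cellnow()),read_state()['wrist_force']@BENCH[:3,:3])
E
```

```text
(array([13.2,  0.3, 63. ]), array([-0.08,  0.12,  0.07])) [-3.06047724  0.48376925 -3.13112339]
```

Request:
jog_arm(
  increments=[
    [[0.03,0,0.025,0,0,0,-1],[0,0,0,0,0,0,-1],[0,0,0,0,0,0,-1],[0,0,0,0,0,0,-1],[0,0,0,0,0,0,-1]],
  ],
)

```text
time: 11.02
tool_pos: [0.5419, -0.1463, 0.2246]
tcp_rot: [2.817, -0.444, 1.031]
wrist_force: [-5.2, 0.8, -2.0]
width: 0.136
grip_force: 51.5
```

```bash
python3 - <<'E'
from h import *
print(inb(cellnow()),read_state()['wrist_force']@BENCH[:3,:3],read_state()['torque'])
E
```

```text
(array([14.2,  0.2, 62.9]), array([-0.08,  0.14,  0.07])) [-5.1411888  -0.8560302  -2.04638177] [ 0.43303824  1.544663   -0.03788526]
```

Contact with the back stop is felt near x = 13 mm. I'm backing off to centre, about 11.6 mm.

Request:
jog_arm(
  increments=[
    [[-0.035,0,-0.03,0,0,0,-1],[-0.03,0,-0.025,0,0,0,-1],[0,0,0,0,0,0,-1],[0,0,0,0,0,0,-1],[0,0,0,0,0,0,-1]],
  ],
)

```text
time: 11.43
tool_pos: [0.5406, -0.1458, 0.2259]
tcp_rot: [2.815, -0.444, 1.036]
wrist_force: [0.2, 0.0, -3.8]
width: 0.133
grip_force: 50.6
```

```bash
python3 - <<'E'
from h import *
print(inb(cellnow()),read_state()['wrist_force']@BENCH[:3,:3],read_state()['torque'])
s,im,d=grab('scene'); cv2.imwrite('pics/s2.png',cv2.resize(im[150:300,180:350],(680,600),interpolation=2))
E
```

```text
(array([13.3,  0.2, 64.3]), array([-0.08, -0.04,  0.07])) [ 0.18789635  0.10673671 -3.79966415] [0.25371542 0.78283331 0.03132254]
```

View pics/s2.png

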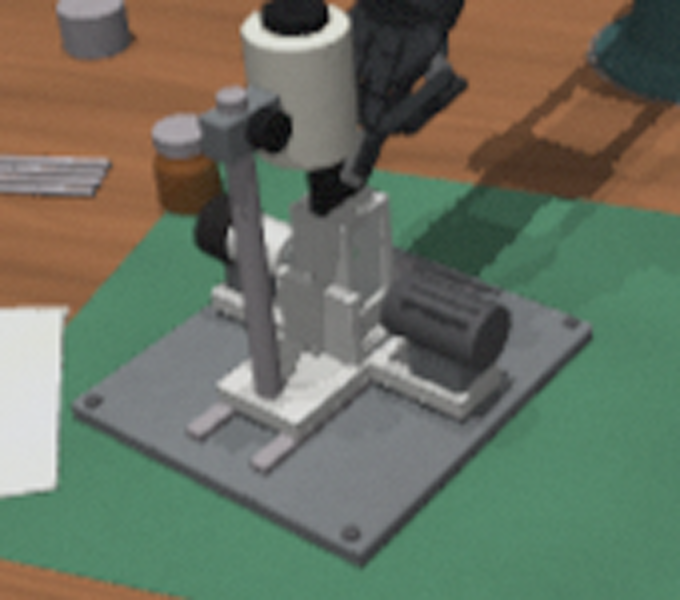

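The scene view shows the cell upright over the pocket against the back stop, with the fin held below the head and the window visible toward the lamp side.

Request:
jog_arm(
  increments=[
    [[-0.02,0,-0.016,0,0,0,-1],[0,0,0,0,0,0,-1],[0,0,0,0,0,0,-1],[0,0,0,0,0,0,-1],[0,0,0,0,0,0,-1]],
  ],
)

```text
time: 11.9
tool_pos: [0.5395, -0.1455, 0.2253]
tcp_rot: [2.816, -0.444, 1.034]
wrist_force: [-0.6, 0.5, -3.2]
width: 0.13
grip_force: 50.6
```

```bash
python3 - <<'E'
from h import *
print(inb(cellnow()),read_state()['wrist_force']@BENCH[:3,:3],read_state()['torque'])
f=None; s,im,d=grab('wrist'); f=np.load('wrist.npz'); P=cloud('wrist',f); B=np.linalg.inv(BENCH); Q=P@B[:3,:3].T+B[:3,3]
x,y,z=Q[...,0],Q[...,1],Q[...,2]
k=(d>0)&(im.max(2)<70)&(z>.188)&(z<.206)&(abs(y)<.012)&(x>.0)&(x<.05); q=Q[k]; print(k.sum(),np.percentile(x[k],[1,50,99]).round(4),np.percentile(z[k],[5,50,95]).round(4),np.median(y[k]))
if k.sum()>30:
    a=np.polyfit(q[:,0],q[:,2],1); print('fin top slope deg',np.degrees(np.arctan(a[0])))
E
```

```text
(array([11.9,  0.2, 63.7]), array([-0.07,  0.02,  0.07])) [-0.73840526  0.26730053 -3.16101043] [0.22359405 0.6743603  0.02724201]
811 [0.0002 0.0048 0.0099] [0.193  0.1961 0.1973] 0.0014121936282407363
fin top slope deg -7.740835480943105
```

```bash
python3 - <<'E'
from h import *
f=np.load('wrist.npz'); im,d=f['im'],f['d']; P=cloud('wrist',f); B=np.linalg.inv(BENCH); Q=P@B[:3,:3].T+B[:3,3]
x,y,z=Q[...,0],Q[...,1],Q[...,2]
for a in np.arange(-.02,.022,.003):
    k=(d>0)&(abs(y-.001)<.004)&(abs(x-a)<.0015)&(z>.18)&(z<.21); print(a.round(3),k.sum(),np.median(z[k]).round(4) if k.any() else 0)
E
```

```text
-0.02 0 0
-0.017 0 0
-0.014 0 0
-0.011 200 0.1952
-0.008 171 0.1965
-0.005 163 0.1963
-0.002 164 0.1965
0.001 157 0.1964
0.004 151 0.1964
0.007 139 0.1963
0.01 54 0.1962
0.013 0 0
0.016 0 0
0.019 0 0
```

The fin top is level and at the expected height; now lower.

Request:
jog_arm(
  increments=[
    [[-0.05,0,0.06,0,0,0,-1],[-0.05,0,0.06,0,0,0,-1],[-0.05,0,0.06,0,0,0,-1],[-0.05,0,0.06,0,0,0,-1],[0,0,0,0,0,0,-1]],
  ],
)

```text
time: 12.37
tool_pos: [0.539, -0.1454, 0.2148]
tcp_rot: [2.817, -0.444, 1.031]
wrist_force: [-0.4, 0.8, -4.5]
width: 0.129
grip_force: 50.6
```

```bash
python3 - <<'E'
from h import *
print(inb(cellnow()),read_state()['wrist_force']@BENCH[:3,:3],read_state()['torque'])
E
```

```text
(array([11.2,  0.2, 53.1]), array([-0.08,  0.13,  0.07])) [-0.61597284  0.60969381 -4.52181389] [0.29473112 0.76020393 0.03391524]
```

Request:
jog_arm(
  increments=[
    [[-0.03,0,0.08,0,0,0,-1],[-0.05,0,0.06,0,0,0,-1],[-0.05,0,0.06,0,0,0,-1],[0,0,0,0,0,0,-1],[0,0,0,0,0,0,-1]],
  ],
)

```text
time: 12.78
tool_pos: [0.5402, -0.1458, 0.2085]
tcp_rot: [2.816, -0.444, 1.033]
wrist_force: [0.2, 0.8, -4.2]
width: 0.129
grip_force: 50.6
```

```bash
python3 - <<'E'
from h import *
print(inb(cellnow()),read_state()['wrist_force']@BENCH[:3,:3],read_state()['torque'])
E
```

```text
(array([12.6,  0.2, 46.8]), array([-0.08,  0.07,  0.07])) [-0.10410564  0.85639809 -4.16021949] [0.2771726  0.71610533 0.00411194]
```

Request:
jog_arm(
  increments=[
    [[-0.05,0,0.05,0,0,0,-1],[-0.05,0,0.05,0,0,0,-1],[-0.04,0,0.05,0,0,0,-1],[0,0,0,0,0,0,-1],[0,0,0,0,0,0,-1]],
  ],
)

```text
time: 13.2
tool_pos: [0.54, -0.1457, 0.2024]
tcp_rot: [2.816, -0.444, 1.033]
wrist_force: [0.2, -0.5, -3.5]
width: 0.131
grip_force: 50.7
```

```bash
python3 - <<'E'
from h import *
print(inb(cellnow()),read_state()['wrist_force']@BENCH[:3,:3],read_state()['torque'])
E
```

```text
(array([12.4,  0.2, 40.8]), array([-0.08,  0.05,  0.07])) [ 0.39804608 -0.41558805 -3.50999632] [ 0.21409905  0.81079356 -0.01890982]
```

Almost down and still carrying its weight; press down gently.

Request:
jog_arm(
  increments=[
    [[-0.03,0,0.035,0,0,0,-1],[-0.03,0,0.035,0,0,0,-1],[0,0,0,0,0,0,-1],[0,0,0,0,0,0,-1],[0,0,0,0,0,0,-1]],
  ],
)

```text
time: 13.62
tool_pos: [0.5408, -0.146, 0.2018]
tcp_rot: [2.814, -0.444, 1.038]
wrist_force: [-9.4, 3.1, 7.5]
width: 0.133
grip_force: 52.9
```

```bash
python3 - <<'E'
from h import *
print(inb(cellnow()),read_state()['wrist_force']@BENCH[:3,:3],read_state()['torque'])
E
```

```text
(array([13.8,  0.2, 40.3]), array([-0.07, -0.15,  0.06])) [-9.85475449e+00  8.99167476e-03  7.48704540e+00] [ 0.27849166  0.89305411 -0.1042952 ]
```

Request:
jog_arm(
  increments=[
    [[-0.04,0,-0.015,0,0,0,-1],[0,0,0,0,0,0,-1],[0,0,0,0,0,0,-1],[0,0,0,0,0,0,-1],[0,0,0,0,0,0,-1]],
  ],
)

```text
time: 14.03
tool_pos: [0.5404, -0.1458, 0.2016]
tcp_rot: [2.813, -0.443, 1.04]
wrist_force: [-3.9, -0.0, 6.3]
width: 0.133
grip_force: 52.0
```

```bash
python3 - <<'E'
from h import *
print(inb(cellnow()),read_state()['wrist_force']@BENCH[:3,:3],read_state()['torque'])
E
```

```text
(array([13.7,  0.2, 40.2]), array([-0.07, -0.23,  0.07])) [-3.72404888 -1.23543353  6.28379662] [ 0.02792714  0.15523242 -0.04990001]
```

Seated with a light 10 N down load. Now open the fingers.

Request:
jog_arm(
  increments=[
    [[0,0,0,0,0,0,-0.6],[0,0,0,0,0,0,-0.4],[0,0,0,0,0,0,-0.2],[0,0,0,0,0,0,-0.2],[0,0,0,0,0,0,-0.2]],
  ],
)

```text
time: 14.45
tool_pos: [0.5388, -0.1453, 0.1991]
tcp_rot: [2.816, -0.444, 1.033]
wrist_force: [-0.1, 0.0, -0.1]
width: 0.399
grip_force: 0.0
```

```bash
python3 - <<'E'
from h import *
print(inb(cellnow()),read_state()['wrist_force']@BENCH[:3,:3]); A=now()
f=None; s,im,d=grab('wrist'); f=np.load('wrist.npz'); P=cloud('wrist',f); B=np.linalg.inv(BENCH); Q=P@B[:3,:3].T+B[:3,3]
x,y,z=Q[...,0],Q[...,1],Q[...,2]
for a in np.arange(-.014,.013,.004):
    k=(d>0)&(abs(y-.001)<.004)&(abs(x-a)<.002)&(z>.155)&(z<.19); print(a.round(3),k.sum(),np.median(z[k]).round(4) if k.any() else 0)
cv2.imwrite('pics/w5.png',im)
E
```

```text
(array([11.2,  0.2, 37.5]), array([-0.08,  0.06,  0.08])) [-0.11471827  0.00384478 -0.12824637]
-0.014 0 0
-0.01 283 0.172
-0.006 225 0.1726
-0.002 223 0.1727
0.002 214 0.1726
0.006 206 0.1727
0.01 195 0.1727
```

View pics/w5.png

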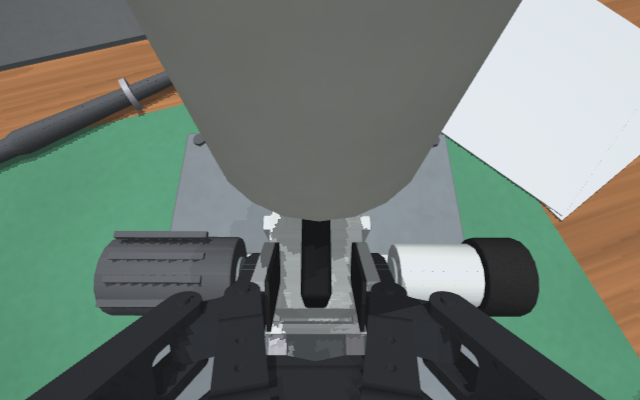

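The fin is free between the open pads (columns 302–330), centred, level and under the head. Retract along the fingers.

Request:
jog_arm(
  increments=[
    [[0,0,-0.15,0,0,0,-0.2],[0,0,-0.4,0,0,0,-0.2],[0,0,-0.6,0,0,0,-0.2],[0,0,-0.7,0,0,0,-0.2],[0,0,-0.7,0,0,0,-0.2]],
  ],
)

```text
time: 14.92
tool_pos: [0.491, -0.1297, 0.2579]
tcp_rot: [2.816, -0.444, 1.032]
wrist_force: [0.6, 0.4, 0.4]
width: 0.401
grip_force: 0.0
```

Request:
jog_arm(
  increments=[
    [[-0.1,0,-0.8,0,0,0,-0.2],[0.5,0,-0.7,0,0,0,-0.2],[0.5,0,-0.6,0,0,0,-0.2],[0,0,0,0,0,0,-0.2],[0,0,0,0,0,0,-0.2]],
  ],
)

```text
time: 15.33
tool_pos: [0.4734, -0.1238, 0.3262]
tcp_rot: [2.812, -0.443, 1.041]
wrist_force: [-0.3, 0.8, 0.3]
width: 0.402
grip_force: 0.0
```

```bash
python3 - <<'E'
from h import *
s,im,d=grab('wrist'); s2,im2,_=grab('scene'); print(s['tool_pos'],s['wrist_force'])
f=np.load('wrist.npz'); P=cloud('wrist',f); B=np.linalg.inv(BENCH); Q=P@B[:3,:3].T+B[:3,3]
x,y,z=Q[...,0],Q[...,1],Q[...,2]
k=(d>0)&(abs(y)<.01)&(abs(x)<.03)&(z>.16)&(z<.185)&(im.max(2)<90); q=Q[k]; print('fin top',k.sum(),np.median(z[k]),np.percentile(x[k],[1,99]),np.percentile(y[k],[2,50,98]))
cv2.imwrite('pics/end.png',np.vstack([cv2.resize(im,(480,300)),cv2.resize(im2[170:270,185:345],(480,300),interpolation=2)]))
E
```

```text
[ 0.47339303 -0.12380665  0.32619277] [-0.34982083  0.80737676  0.28874665]
fin top 607 0.17238631206828087 [-0.01167602  0.02385706] [-0.00445474  0.00066274  0.00657711]
```

View pics/end.png

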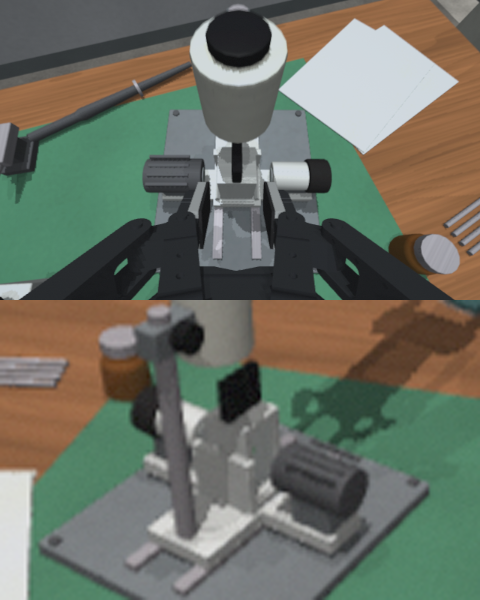

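The cell stands upright in the pocket, fin along the bench's x and level at 172 mm, with the gripper clear; handing in.

```bash
python3 -c "
from h import *
print(bot.finish_job())"
```

```text
the job is handed in; nothing more can be done
None
```

The cell is in the slide's pocket, pressed down, upright, released and handed in at about 15 s, windows toward lamp and viewing tube and the blank, anvil and jar untouched; I viewed 11 pictures, one over the limit of 10.

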